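# Feed the battery carrier on by one pocket with the hand wheel

### The arm

A 6-joint arm with a two-finger parallel gripper is mounted at the origin on a cart in front of the work surface, level with it; the furniture and walls round the work are solid. World frame = base frame: x ahead of the robot, y to its left, z up, the work surface at z = 0. Lengths are in mm, angles in rad, forces in N, time in s.
With the tool pointing down it reaches from about 250 to 800 mm from the base axis. Payload 3.9 kg.
Tool frame: the origin (TCP) lies on the centre line of the jaws, within the pads' length; the fingertips stand 22 mm ahead of it and the grasp point (between the pads) lies 3 mm ahead of it; z points along the fingers, y is the direction in which the jaws open and shut (so a half turn about z gives the same grasp; the last joint's range is limited). The gripper opens to 85 mm and grips with 20 to 120 N. Pads are 22 mm wide; open, the fingers measure 114 mm over their backs; the gripper's body (76 mm by 85 mm) begins 54 mm behind the grasp point. The pads swing forward as they close: fully open they stand 13 mm farther back than shut.
Start: joints at [-1.219, 0.26, -0.138, 1.173, 0, 1.571], TCP at [180.904, -492.838, 222.604] pointing down, gripper open.
Joint ranges: [-2.78, 2.78], [-0.83, 1.72], [-1.28, 1.37], [-1.9, 2.12], [-1.57, 1.48], [-3.14, 3.14]. Speed limits (rad/s): [2.57, 2.57, 3.14, 3.14, 3.14, 3.14].

### API

Orientations are given as [roll, pitch, yaw] about the fixed x, y, z axes, in that order (R = Rz(yaw) Ry(pitch) Rx(roll)).
In Python, from rig import manip, snapshot, get_calibration, ticket gives the robot as it stands. The module is installed in compiled form; this text tells all that it offers.
- The arm moves only by the shell command python3 -m pendant 'ROWS' [FORCE]. ROWS is JSON, a list that holds one entry, the list of rows, each a list of 5 numbers: the opening, from 0 (shut) to 1 (fully open), then the shift along the tool's x, y, z in cm, then the turn about the tool's z in rad. In form: [[[hand, x, y, z, roll], ...]]. A call has 1 to 5 rows; each row is the pose to reach, as a shift and turn from the pose commanded when the call began, along the tool's axes at that moment; what a row does not reach only later rows make up. A row lasts 1/10 s, in which the tool goes at most 50 mm and 8.59 degrees, less where a joint would pass 70% of its speed; a pose out of reach is approached as far as the arm can. A call with a gripper value outside its range is refused whole. The fingers move at their own pace and stop on an object; FORCE is the grip in N (left out, the last holds). Time passes only in rows, so rows that repeat a pose let the fingers close. It gives the time, the measured TCP pose, the force and the opening at its end, in the units of the state.
- manip.get_state(): the state, without advancing time (a new reading comes with each control period).
- snapshot(name): name is "scene" or "top"; returns the picture (384x512x3 uint8, red, green, blue); there is no depth.
- get_calibration(name): a dict with "mtx" (3x3 intrinsics, pixels), "k1" (the pictures are not rectified: a ray, as slopes to the right and down, at radius r is drawn at 1 + k1 r^2 times it, then the intrinsics apply), "R" (3x3) and "t" (3): a world point X has camera coordinates R X + t. Camera axes: x right, y down, z forward; pixel columns grow to the right and rows downward; lengths in mm; the calibration is good to about 2 mm. A picture is of the moment at which its call begins. get_calibration takes no time and is no camera call.
- ticket.close_job(): hands the job in, once; it reports no verdict.
The state is a dict: "time": time; "q": joint angles; "dq": joint speeds; "effort": joint torques, N m; "eef_pos": TCP position; "eef_rot": TCP orientation; "contact_force": force on the tool from outside, world axes, zero at the start; "torque": the same for the moment, N m; "opening": finger opening in mm.
Only numpy, scipy, OpenCV 4.12 (cv2) and the standard library are available. Lean on these libraries where they do the work, as an engineer would, in place of code of your own. Each camera call takes 0.05 s, during which the arm holds its last target. There are 200 camera calls.

### The job

Feed the battery carrier on by one pocket: with your fingertips against the side of the upright handle on the hand wheel, push the wheel round clockwise (seen from above) through exactly one full turn, so that the handle comes back to where it started, and then take the hand away. Push only, never grip the handle, do not touch the carrier or its batteries, and leave the jar, the tin and the spare battery standing beside the unit where they are.

Things in the scene. Friction and masses are not known exactly. Their poses are not given: they have to be found in the camera images.
- feed_unit: Grey bench feed unit fixed to the bench; its position and yaw vary. Origin on the bench under the wheel's axis. Base plate 84 mm (its x) by 300 mm (its y, from +43 to -257); grey gear box and column under the wheel; guide rods and the carrier run along its -y. Nothing of it is higher than the wheel and its handle.
- wheel_axis (a point): Point on the hand wheel's upright axis, level with the handle's foot, 136 mm above the bench (rim top 136.5). The wheel lies level: dark steel rim, radius 70 mm to the middle of its 13 mm bar, three spokes; hub radius 16 mm, rising 6 mm above this point.
- crank_handle: Upright round black handle rigid on the rim, over the end of one spoke: diameter 22 mm, height 55 mm. Origin at its foot, on its centre line, 70 mm from the wheel's axis; z up, x outward from the axis. It travels a level circle; about 2 N at the handle turns the wheel, which stays where it is left.
- handwheel (a joint): Turn of the hand wheel in rad, growing clockwise seen from above; one turn is 6.283. Starts anywhere from 0 to 5.6; stops at -1.0 and 13.4. No spring. Each clockwise turn drives the carrier 26 mm (one pocket) away from the wheel.
- carrier: Aluminium carrier, 64 x 108 mm, that slides on the unit's guide rods, driven by the wheel; four black batteries (33 x 24 x 56 mm) are fixed in its pockets at 26 mm pitch, tops 97 mm above the bench, lower than the wheel. Origin at the centre of its underside, 29 mm above the bench. Not to be touched.
- glue_jar: Bystander: loose white glue jar with blue lid, 52 mm in diameter, 62 mm high, standing in front of the wheel; origin at the centre of its underside.
- tin: Bystander: loose flat round flux tin with red lid, 53 mm in diameter, 20 mm high, in front of the carrier; origin at the centre of its underside.
- spare_battery: Bystander: loose black battery, 33 x 24 x 56 mm, standing behind the feed unit; origin at the centre of its underside.

How it is judged:
By the outcome, as a careful person would: the job done as asked, in the order asked, and still so for the second after the job is handed in, with the robot touching nothing.
It also fails if it takes over 64 s, if anything falls off the work surface, if the arm or the gripper's body presses on something with over 40 N, if the wrist force passes 120 N, or if a joint passes its speed limit or range.

## Working session

There is one attempt and no reset: what is moved stays moved. The work goes in short steps, Python scripts to look and compute and a shell command to move; the robot and the scene stay as the last step left them, time stands still between calls to the robot, and variables do not carry over. Pictures are saved under pics/ and viewed, on a budget of 10 in all, crops included, one or two more only if the job needs it, and the job is handed in when it is done.

```bash
mkdir -p pics; python3 - <<'E'
from rig import manip,snapshot,get_calibration
import cv2
for n in("scene","top"):
    cv2.imwrite(f"pics/{n}0.png",snapshot(n)[:,:,::-1]); c=get_calibration(n); print(n,c)
s=manip.get_state(); print({k:s[k] for k in("time","eef_pos","eef_rot","contact_force","opening")})
E
```

```text
scene {'mtx': array([[487.44656126,   0.        , 259.66943521],
       [  0.        , 487.44656126, 198.19005176],
       [  0.        ,   0.        ,   1.        ]]), 'k1': -0.08907190216354403, 'R': array([[ 0.80409349, -0.59439383,  0.01138549],
       [-0.24958101, -0.3548902 , -0.90097851],
       [ 0.53957667,  0.72162935, -0.43371431]]), 't': array([-547.35974744,  130.24357801,  795.76246434])}
top {'mtx': array([[441.60148713,   0.        , 250.33707953],
       [  0.        , 441.60148713, 189.75895602],
       [  0.        ,   0.        ,   1.        ]]), 'k1': 0.01540034070540031, 'R': array([[-0.03053055, -0.99920832, -0.0255074 ],
       [-0.99804214,  0.03186874, -0.05381708],
       [ 0.05458736,  0.0238144 , -0.99822497]]), 't': array([-185.91792102,  498.1146449 ,  954.3045336 ])}
{'time': 0.1, 'eef_pos': array([ 180.66750086, -492.23706959,  221.82627576]), 'eef_rot': array([-3.13974838e+00,  1.49087164e-06,  3.51751651e-01]), 'contact_force': array([ 0.78670518, -0.47075886, -0.42404023]), 'opening': 85.3605282149879}
```

View pics/top0.png

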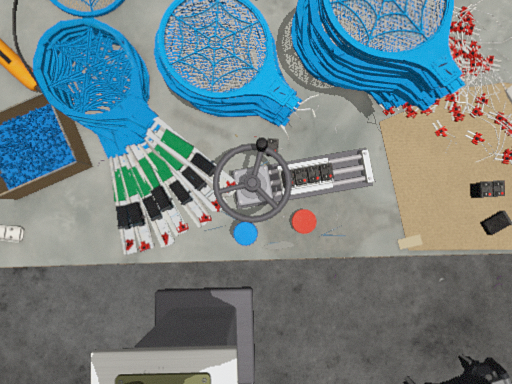

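View pics/scene0.png

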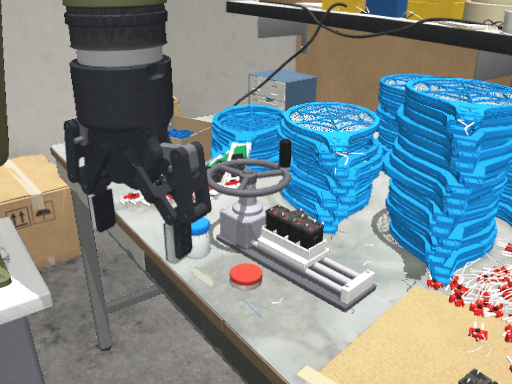

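```bash
cat > h.py <<'E'
import numpy as np,cv2
from rig import manip,snapshot,get_calibration
def ray(n,u,v):
    c=get_calibration(n);K=c["mtx"]
    d=cv2.undistortPoints(np.array([[[u,v]]],float),K,np.array([c["k1"],0,0,0,0]))[0,0]
    R=c["R"];return -R.T@c["t"],R.T@np.array([d[0],d[1],1])
def atz(n,u,v,z):
    o,d=ray(n,u,v);return (o+d*(z-o[2])/d[2])[:3].round(1)
def proj(n,X):
    c=get_calibration(n);p=c["R"]@np.array(X,float)+c["t"];s=p[:2]/p[2];s=s*(1+c["k1"]*(s@s));return (c["mtx"]@[*s,1])[:2].round(1)
E
python3 - <<'E'
from h import *
t=cv2.imread("pics/top0.png")[70:270,140:400];s=cv2.imread("pics/scene0.png")[80:280,180:400]
a=cv2.resize(t,None,fx=3,fy=3,interpolation=cv2.INTER_CUBIC);cv2.imwrite("pics/t1.png",a)
cv2.imwrite("pics/s1.png",cv2.resize(s,None,fx=3,fy=3,interpolation=cv2.INTER_CUBIC))
print(atz("top",253,183,136),atz("top",262,144,191),atz("top",245,233,62),atz("top",304,221,20))
E
```

```text
[ 498.  -209.8  136. ] [ 563.4 -229.   191. ] [ 400.5 -188.9   62. ] [ 420.7 -314.9   20. ]
```

View pics/t1.png

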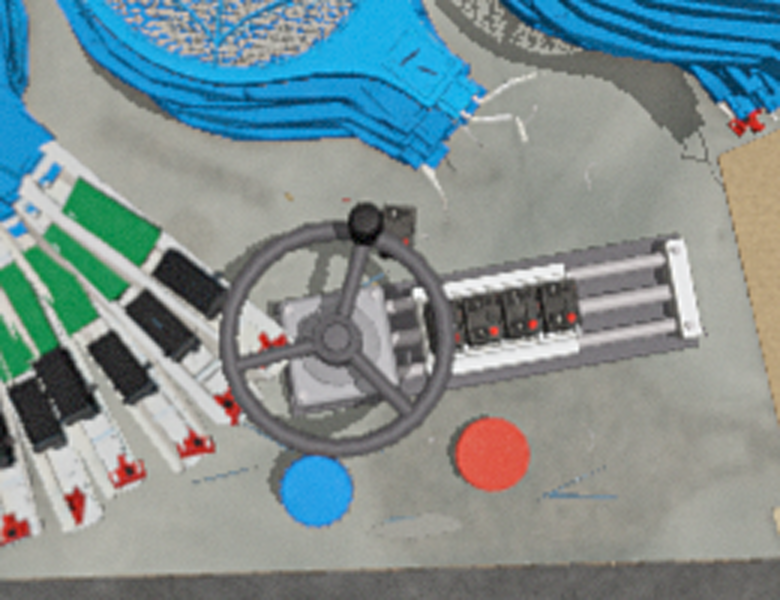

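View pics/s1.png

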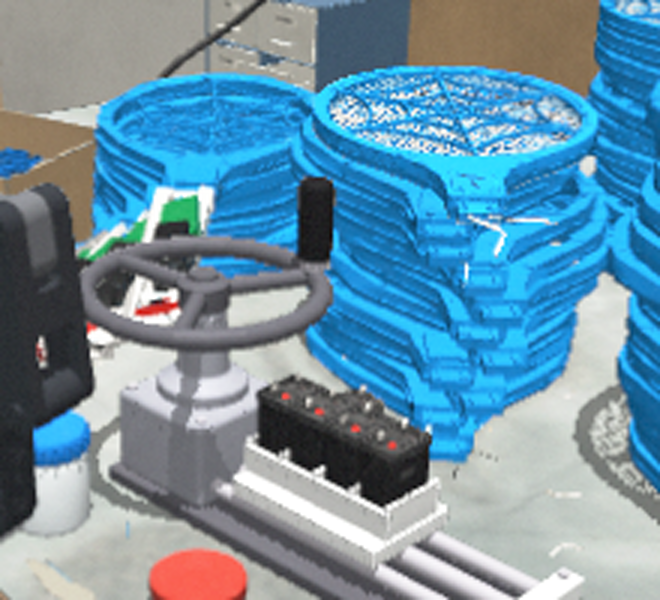

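```bash
python3 - <<'E'
from h import *
print("axis",atz("top",252.3,182.7,142),"rim",atz("top",252.3,182.7,130),"handle",atz("top",261.7,144,191))
print("scene handle top",atz("scene",180+316/3,80+182/3,191),"foot",atz("scene",180+314/3,80+263/3,136),"hub",atz("scene",180+205/3,80+277/3,142))
for z in(0,50,100,150,200,250):
  print(z,"tip near",atz("top",281.7,125,z),"tip far",atz("top",300,100,z),"stack left edge",atz("top",165,85,z),"front",atz("top",215,115,z),"| scene near tip",atz("scene",180+440/3,80+195/3,z),"farTip",atz("scene",180+510/3,80+180/3,z))
E
```

```text
axis [ 498.1 -208.6  142. ] rim [ 499.  -208.4  130. ] handle [ 563.4 -228.5  191. ]
scene handle top [ 563.2 -230.8  191. ] foot [ 570.1 -223.3  136. ] hub [ 495.1 -215.2  142. ]
0 tip near [ 634.6 -275.3    0. ] tip far [ 689.2 -317.8    0. ] stack left edge [734.5 -16.5   0. ] front [ 662.4 -127.3    0. ] | scene near tip [995.6 100.1   0. ] farTip [1085.    93.3    0. ]
50 tip near [ 624.6 -272.6   50. ] tip far [ 676.4 -313.    50. ] stack left edge [719.4 -27.2  50. ] front [ 651.  -132.3   50. ] | scene near tip [894.   -1.6  50. ] farTip [973.9  -7.6  50. ]
100 tip near [ 614.6 -270.   100. ] tip far [ 663.6 -308.2  100. ] stack left edge [704.2 -37.9 100. ] front [ 639.5 -137.2  100. ] | scene near tip [ 792.4 -103.3  100. ] farTip [ 862.8 -108.6  100. ]
150 tip near [ 604.5 -267.4  150. ] tip far [ 650.8 -303.4  150. ] stack left edge [689.1 -48.5 150. ] front [ 628.1 -142.2  150. ] | scene near tip [ 690.8 -205.   150. ] farTip [ 751.6 -209.6  150. ]
200 tip near [ 594.5 -264.8  200. ] tip far [ 638.  -298.6  200. ] stack left edge [673.9 -59.2 200. ] front [ 616.7 -147.2  200. ] | scene near tip [ 589.2 -306.7  200. ] farTip [ 640.5 -310.6  200. ]
250 tip near [ 584.5 -262.2  250. ] tip far [ 625.2 -293.9  250. ] stack left edge [658.8 -69.9 250. ] front [ 605.2 -152.2  250. ] | scene near tip [ 487.6 -408.5  250. ] farTip [ 529.4 -411.6  250. ]
```

```bash
python3 -m pendant '[[[0,0,0,-2,0.12],[0,0,0,-4,0.24],[0,0,0,-5,0.352],[0,0,0,-5,0.352],[0,0,0,-5,0.352]]]' && python3 -m pendant '[[[0,2.5,-2.1,0,0],[0,5.1,-4.2,0,0],[0,7.6,-6.2,0,0],[0,10.2,-8.3,0,0],[0,12.7,-10.4,0,0]]]' && python3 -m pendant '[[[0,2.5,-2.1,0,0],[0,5.1,-4.2,0,0],[0,7.6,-6.2,0,0],[0,10.2,-8.3,0,0],[0,12.7,-10.4,0,0]]]' && python3 -m pendant '[[[0,2.5,-2.1,0,0],[0,5.1,-4.2,0,0],[0,7.6,-6.2,0,0],[0,10.2,-8.3,0,0],[0,12.7,-10.4,0,0]]]' && python3 -m pendant '[[[0,0,0,0,0],[0,0,0,0,0]]]'
python3 - <<'E'
from h import *
t=snapshot("top")[:,:,::-1];s=snapshot("scene")[:,:,::-1]
a=cv2.resize(np.hstack([t[70:270,150:350],s[30:230,180:380]]),None,fx=2,fy=2,interpolation=cv2.INTER_CUBIC);cv2.imwrite("pics/a2.png",a)
E
```

```text
time: 0.6
eef_pos: [180.8, -492.6, 272.0]
eef_rot: [-3.141, 0.0, 0.002]
contact_force: [-0.1, -0.6, -0.8]
opening: 12.4
time: 1.1
eef_pos: [308.3, -387.4, 271.3]
eef_rot: [-3.14, 0.001, 0.002]
contact_force: [0.5, -0.3, 0.7]
opening: -0.1
time: 1.6
eef_pos: [435.3, -283.5, 271.3]
eef_rot: [-3.14, 0.002, 0.002]
contact_force: [-0.3, 0.2, -0.7]
opening: 0.0
time: 2.1
eef_pos: [562.3, -179.7, 271.1]
eef_rot: [-3.141, 0.002, 0.002]
contact_force: [0.5, -0.9, 0.3]
opening: -0.3
time: 2.3
eef_pos: [561.5, -180.3, 271.1]
eef_rot: [-3.141, 0.003, 0.003]
contact_force: [0.1, 0.2, 0.2]
opening: -0.0
```

View pics/a2.png

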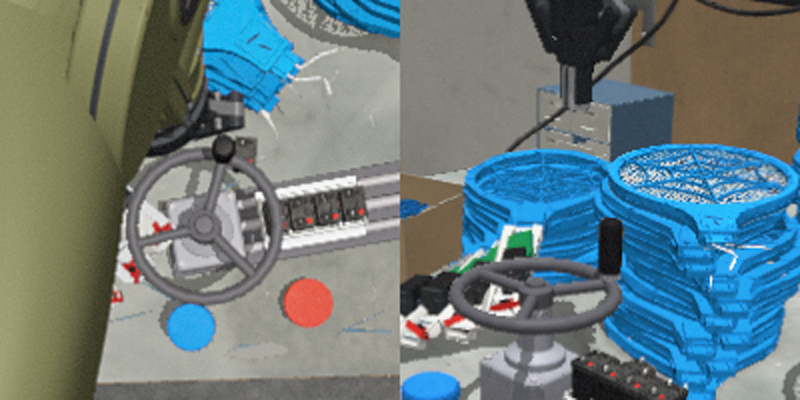

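```bash
cat > plan.py <<'E'
from h import *
C=np.array([498.3,-208.5]);th0=np.arctan2(-20.0,65.0);hx,hy,r=11,14,11
def P(turn):  # pusher centre when handle has turned by `turn` deg
    th=th0-np.radians(turn);u=np.array([np.cos(th),np.sin(th)]);T=np.array([np.sin(th),-np.cos(th)])
    for s in np.arange(10,45,.05):
        d=np.maximum(np.abs(T*s)-[hx,hy],0)
        if np.hypot(*d)>=r:break
    return C+70*u-T*s
def calls(cur,turns):
    for i in range(0,len(turns),5):
        rows=[];p=cur
        for t in turns[i:i+5]:
            p=P(t).round(0);d=(p-cur)/10;rows.append([0,round(d[0],1),round(-d[1],1),0,0])
        print(turns[i:i+5],p,str([rows]).replace(" ",""));cur=p
E
python3 - <<'E'
from plan import *
print(np.degrees(th0),P(0),proj("scene",[562,-181,250]),proj("scene",[562,-181,240]))
calls(np.array([562.,-181]),list(range(-10,356,6)))
E
python3 -m pendant '[[[0,0,0,-0,0],[0,0,0,2.5,0],[0,0,0,5,0],[0,0,0,7.5,0],[0,0,0,9.5,0]]]'; python3 -m pendant '[[[0,0,0,0,0],[0,0,0,0,0]]]'
```

```text
-17.102728969052375 [ 572.90957985 -204.04459939] [268.1 101.6] [268.  107.1]
[-10, -4, 2, 8, 14] [ 573. -220.] [[[0,np.float64(0.9),np.float64(1.1),0,0],[0,np.float64(1.0),np.float64(1.8),0,0],[0,np.float64(1.1),np.float64(2.5),0,0],[0,np.float64(1.1),np.float64(3.2),0,0],[0,np.float64(1.1),np.float64(3.9),0,0]]]
[20, 26, 32, 38, 44] [ 554. -258.] [[[0,np.float64(-0.1),np.float64(0.8),0,0],[0,np.float64(-0.4),np.float64(1.5),0,0],[0,np.float64(-0.8),np.float64(2.3),0,0],[0,np.float64(-1.3),np.float64(3.1),0,0],[0,np.float64(-1.9),np.float64(3.8),0,0]]]
[50, 56, 62, 68, 74] [ 519. -279.] [[[0,np.float64(-0.6),np.float64(0.6),0,0],[0,np.float64(-1.3),np.float64(1.1),0,0],[0,np.float64(-2.0),np.float64(1.5),0,0],[0,np.float64(-2.8),np.float64(1.8),0,0],[0,np.float64(-3.5),np.float64(2.1),0,0]]]
[80, 86, 92, 98, 104] [ 484. -282.] [[[0,np.float64(-0.7),np.float64(0.2),0,0],[0,np.float64(-1.5),np.float64(0.3),0,0],[0,np.float64(-2.2),np.float64(0.3),0,0],[0,np.float64(-2.8),np.float64(0.3),0,0],[0,np.float64(-3.5),np.float64(0.3),0,0]]]
[110, 116, 122, 128, 134] [ 451. -267.] [[[0,np.flo
[... 1548 characters left out ...]
oat64(1.3),np.float64(0.3),0,0],[0,np.float64(2.0),np.float64(0.6),0,0],[0,np.float64(2.7),np.float64(1.0),0,0],[0,np.float64(3.4),np.float64(1.5),0,0]]]
[320, 326, 332, 338, 344] [ 569. -185.] [[[0,np.float64(0.6),np.float64(0.6),0,0],[0,np.float64(1.2),np.float64(1.3),0,0],[0,np.float64(1.6),np.float64(2.0),0,0],[0,np.float64(2.0),np.float64(2.8),0,0],[0,np.float64(2.3),np.float64(3.5),0,0]]]
[350] [ 571. -192.] [[[0,np.float64(0.2),np.float64(0.7),0,0]]]
time: 2.9
eef_pos: [560.7, -181.6, 176.4]
eef_rot: [-3.141, 0.001, -0.001]
contact_force: [0.0, -0.9, 0.2]
opening: 0.3
time: 3.1
eef_pos: [561.4, -181.5, 178.0]
eef_rot: [-3.142, 0.0, -0.001]
contact_force: [-0.6, -0.2, 0.0]
opening: 0.2
```

```bash
python3 - <<'E'
from h import *
s=snapshot("scene")[:,:,::-1]
print(proj("scene",[562,-181,155]),proj("scene",[565,-228.5,191]),proj("scene",[498,-208.5,142]),manip.get_state()["eef_pos"])
cv2.imwrite("pics/a3.png",cv2.resize(s[60:210,190:340],None,fx=4,fy=4,interpolation=cv2.INTER_CUBIC))
E
```

```text
[267.2 152. ] [285.3 140.1] [247.5 170.8] [ 562.22956697 -181.57201396  178.85596581]
```

View pics/a3.png

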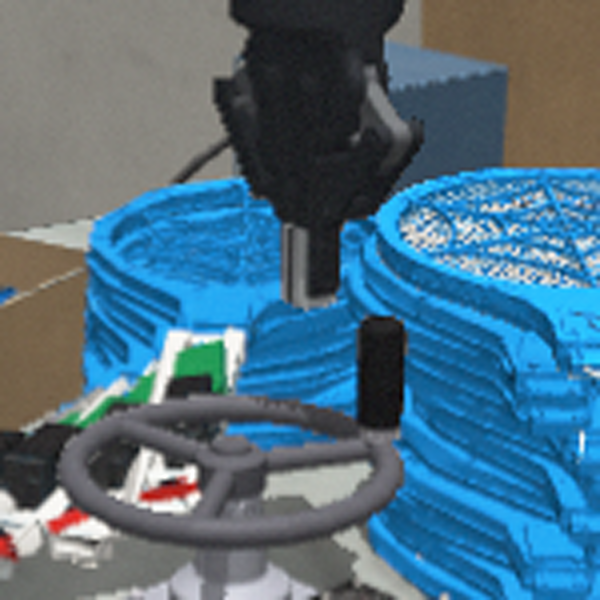

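```bash
python3 - <<'E'
from h import *
t=snapshot("top")[:,:,::-1]
for z in(155,185,230,300):print(z,proj("top",[562,-181,z]),proj("top",[600,-130,z]))
for z in(155,185,210):print(z,atz("scene",267.5,135.8,z))
cv2.imwrite("pics/a4.png",cv2.resize(t[90:240,180:330],None,fx=4,fy=4,interpolation=cv2.INTER_CUBIC))
E
```

```text
155 [236.3 148.6] [208.6 129.5]
185 [235.4 146.2] [206.6 126.3]
230 [233.8 142.2] [203.4 121.1]
300 [231.  134.8] [197.4 111.6]
155 [ 619.8 -106.1  155. ]
185 [ 564.7 -177.6  185. ]
210 [ 518.7 -237.1  210. ]
```

View pics/a4.png

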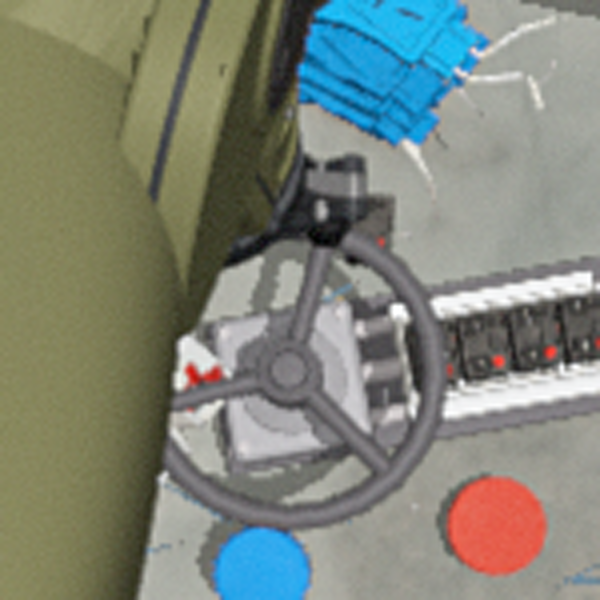

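```bash
python3 - <<'E'
from h import *
# open gripper at start: tool y=(.345,-.939)*42.5 
for z in(222,213,200,190):
  print(z,[proj("scene",[181+k*.345*50,-493-k*.939*50,z]) for k in(-1,1)],proj("scene",[181,-493,z]))
for z in(200,220,240,260):print(z,proj("scene",[562,-238,z]),proj("scene",[562,-124,z]),proj("scene",[562,-181,z]))
E
```

```text
222 [array([106.3, 247.6]), array([184.6, 282.4])] [143.1 264. ]
213 [array([107.5, 255.5]), array([185.2, 290.9])] [144.1 272.2]
200 [array([109.2, 266.6]), array([186.1, 302.9])] [145.4 283.8]
190 [array([110.5, 275.1]), array([186.8, 311.9])] [146.5 292.5]
200 [287.6 137. ] [249.4 121.1] [267.6 128.7]
220 [288.  125.8] [249.4 110.9] [267.8 118. ]
240 [288.4 114.5] [249.5 100.4] [268.  107.1]
260 [288.9 102.9] [249.5  89.8] [268.2  96. ]
```

```bash
python3 -m pendant '[[[0,0,0,0.5,0],[0,0,0,0.9,0],[0,0,0,1.3,0],[0,0,0,1.3,0]]]' | grep -E 'pos|force'; python3 -m pendant '[[[0,0.9,1.1,0,0],[0,1.0,1.8,0,0],[0,1.1,2.5,0,0],[0,1.1,3.2,0,0],[0,1.1,3.9,0,0]]]'| grep -E 'pos|force'
python3 -m pendant '[[[0,-0.1,0.8,0,0],[0,-0.4,1.5,0,0],[0,-0.8,2.3,0,0],[0,-1.3,3.1,0,0],[0,-1.9,3.8,0,0]]]'| grep -E 'pos|force'
python3 - <<'E'
from h import *
t=snapshot("top")[:,:,::-1];s=snapshot("scene")[:,:,::-1]
cv2.imwrite("pics/a5.png",cv2.resize(np.hstack([t[90:240,180:330],s[60:210,190:340]]),None,fx=2.6,fy=2.6,interpolation=cv2.INTER_CUBIC))
from plan import *
th=th0-np.radians(44);print(proj("scene",[*(C+70*np.array([np.cos(th),np.sin(th)])),191]))
E
```

```text
eef_pos: [561.5, -180.7, 163.9]
contact_force: [-0.4, -0.1, 0.6]
eef_pos: [572.2, -219.8, 164.3]
contact_force: [-1.0, 2.1, -0.6]
eef_pos: [553.5, -258.6, 164.6]
contact_force: [1.4, 1.5, -0.1]
[285.7 150.5]
```

View pics/a5.png

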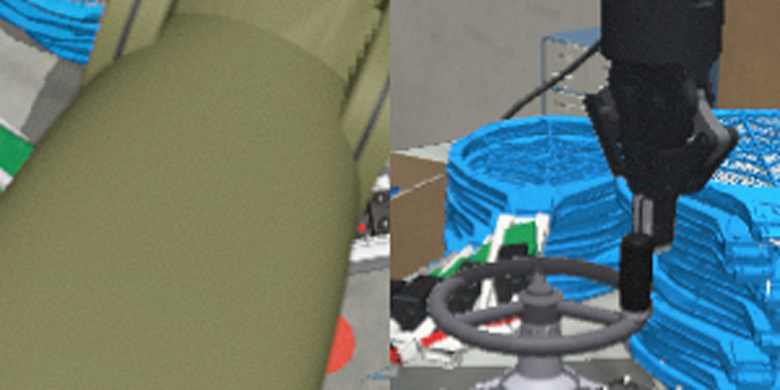

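```bash
f(){ grep -E 'pos|force'; }
python3 -m pendant '[[[0,-0.6,0.6,0,0],[0,-1.3,1.1,0,0],[0,-2.0,1.5,0,0],[0,-2.8,1.8,0,0],[0,-3.5,2.1,0,0]]]'|f
python3 -m pendant '[[[0,-0.7,0.2,0,0],[0,-1.5,0.3,0,0],[0,-2.2,0.3,0,0],[0,-2.8,0.3,0,0],[0,-3.5,0.3,0,0]]]'|f
python3 -m pendant '[[[0,-0.6,-0.1,0,0],[0,-1.3,-0.3,0,0],[0,-2.0,-0.6,0,0],[0,-2.7,-1.0,0,0],[0,-3.3,-1.5,0,0]]]'|f
python3 -m pendant '[[[0,-0.7,-0.6,0,0],[0,-1.2,-1.3,0,0],[0,-1.7,-2.0,0,0],[0,-2.0,-2.8,0,0],[0,-2.3,-3.5,0,0]]]'|f
python3 - <<'E'
from h import *
s=snapshot("scene")[:,:,::-1]
cv2.imwrite("pics/a6.png",cv2.resize(s[60:260,150:350],None,fx=2.5,fy=2.5,interpolation=cv2.INTER_CUBIC))
from plan import *
for d in(150,164):
  th=th0-np.radians(d);print(proj("scene",[*(C+70*np.array([np.cos(th),np.sin(th)])),191]))
E
```

```text
eef_pos: [518.3, -279.1, 164.7]
contact_force: [0.8, 2.5, 0.5]
eef_pos: [483.6, -282.3, 164.7]
contact_force: [2.3, 0.0, 0.8]
eef_pos: [450.1, -266.9, 164.6]
contact_force: [2.0, -1.6, -0.5]
eef_pos: [427.7, -231.2, 164.7]
contact_force: [1.2, -1.8, 0.0]
[218.6 154.9]
[212.1 152.1]
```

View pics/a6.png

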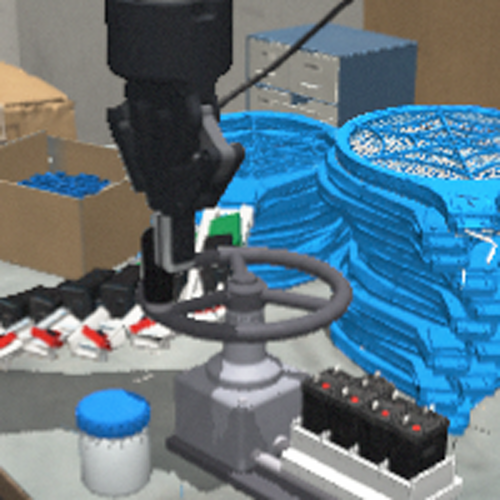

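The handle top is at about (210,152), which matches the predicted 164° of turn. The jar and carrier look untouched, so I'm continuing.

```bash
f(){ grep -E 'pos|force'; }
python3 -m pendant '[[[0,-0.2,-0.7,0,0],[0,-0.4,-1.4,0,0],[0,-0.5,-2.1,0,0],[0,-0.5,-2.8,0,0],[0,-0.4,-3.5,0,0]]]'|f
python3 -m pendant '[[[0,0.1,-0.8,0,0],[0,0.4,-1.5,0,0],[0,0.7,-2.3,0,0],[0,1.2,-3.1,0,0],[0,1.8,-3.8,0,0]]]'|f
python3 -m pendant '[[[0,0.7,-0.6,0,0],[0,1.4,-1.1,0,0],[0,2.1,-1.5,0,0],[0,2.8,-1.8,0,0],[0,3.6,-2.1,0,0]]]'|f
python3 -m pendant '[[[0,0.7,-0.2,0,0],[0,1.4,-0.3,0,0],[0,2.1,-0.3,0,0],[0,2.8,-0.3,0,0],[0,3.4,-0.3,0,0]]]'|f
python3 -m pendant '[[[0,0.7,0.1,0,0],[0,1.3,0.3,0,0],[0,2.0,0.6,0,0],[0,2.7,1.0,0,0],[0,3.4,1.5,0,0]]]'|f
python3 -m pendant '[[[0,0.6,0.6,0,0],[0,1.2,1.3,0,0],[0,1.6,2.0,0,0],[0,2.0,2.8,0,0],[0,2.3,3.5,0,0]]]'|f
python3 -m pendant '[[[0,0,0,0,0],[0,0,0,0,0]]]'
python3 - <<'E'
from h import *
t=snapshot("top")[:,:,::-1];s=snapshot("scene")[:,:,::-1]
cv2.imwrite("pics/t7.png",t);cv2.imwrite("pics/s7.png",s)
cv2.imwrite("pics/a7.png",cv2.resize(np.hstack([t[115:225,205:315],s[105:215,190:300]]),None,fx=3.6,fy=3.6,interpolation=cv2.INTER_CUBIC))
from plan import *
for d in(338,344,350,360):
  th=th0-np.radians(d);X=[*(C+70*np.array([np.cos(th),np.sin(th)])),191];print(d,proj("scene",X),proj("top",X))
E
```

```text
eef_pos: [423.4, -196.2, 164.4]
contact_force: [-0.1, -2.1, -0.4]
eef_pos: [442.1, -158.1, 164.5]
contact_force: [-1.1, -2.4, -0.7]
eef_pos: [478.3, -137.6, 164.5]
contact_force: [-0.9, -0.6, -0.5]
eef_pos: [512.5, -134.9, 164.5]
contact_force: [-2.4, -0.9, 0.1]
eef_pos: [546.3, -150.0, 164.4]
contact_force: [-3.5, 0.4, 0.0]
eef_pos: [569.5, -185.6, 164.7]
contact_force: [-1.6, 2.0, 0.3]
time: 9.95
eef_pos: [569.5, -185.6, 164.8]
eef_rot: [3.141, -0.001, -0.001]
contact_force: [0.0, -0.4, 0.7]
opening: -0.1
338 [277.5 135.9] [247.1 141.9]
344 [280.1 137. ] [251.2 141.6]
350 [282.5 138.1] [255.3 141.8]
360 [285.6 140.2] [262. 143.]
```

View pics/a7.png

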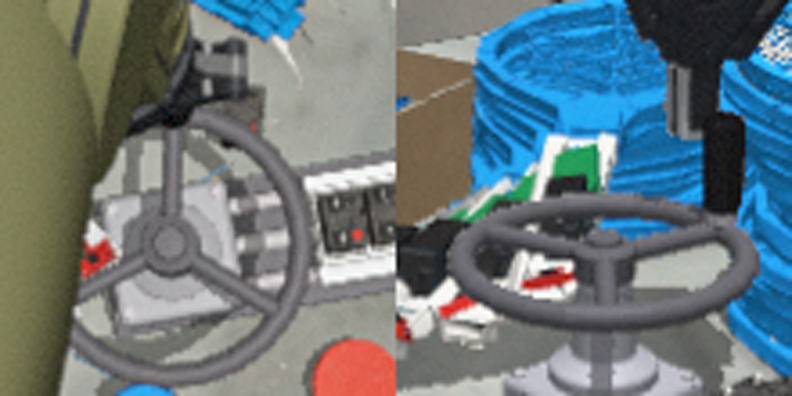

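```bash
python3 - <<'E'
from plan import *
for d in(344,348,350,352,354,356,358,360):print(d,P(d).round(1))
E
cat > rot.py <<'E'
from h import *
# wheel rotation from picture a to b (top camera): correlate unwrapped spokes about hub, rectified to plane z=136
def unwrap(im,C,rs,zz=133):
    g=cv2.cvtColor(im,cv2.COLOR_BGR2GRAY).astype(np.float32)
    a=np.radians(np.arange(0,360,.25));m=np.zeros((len(rs),len(a),2),np.float32)
    for i,r in enumerate(rs):
        for j,t in enumerate(a):
            m[i,j]=proj("top",[C[0]+r*np.cos(t),C[1]+r*np.sin(t),zz])
    return cv2.remap(g,m[:,:,0],m[:,:,1],cv2.INTER_CUBIC)
def spoke(u,lo,hi,w=14):
    # centre of the dark bar between angles lo..hi (deg): matched filter per row, mean
    p=u.mean(0);idx=np.arange(int(lo*4),int(hi*4))%1440
    k=np.ones(w*4);q=np.array([p[(i+np.arange(-w*2,w*2))%1440].mean() for i in idx])
    return idx[q.argmin()]/4,q.min()
E
```

```text
344 [ 568.8 -184.8]
348 [ 570.3 -189.7]
350 [ 570.9 -192.1]
352 [ 571.4 -194.5]
354 [ 571.9 -197. ]
356 [ 572.3 -199.3]
358 [ 572.6 -201.7]
360 [ 572.9 -204. ]
```

```bash
f(){ grep -E 'time|pos|force'; }
python3 -m pendant '[[[0,0.1,0.4,0,0],[0,0.2,0.8,0,0],[0,0.3,1.2,0,0],[0,0.3,1.2,0,0]]]'|f
python3 -m pendant '[[[0,-0.2,-0.8,0,0],[0,-0.5,-1.8,0,0],[0,-1.0,-3.0,0,0],[0,-1.0,-3.0,-3,0],[0,-1.0,-3.0,-7,0]]]'|f
python3 -m pendant '[[[0,0,-2,-3,0],[0,0,-6,-3,0],[0,0,-9,-3,0],[0,0,-9,-3,0]]]'|f
python3 - <<'E'
from h import *
t=snapshot("top")[:,:,::-1];cv2.imwrite("pics/t8.png",t);cv2.imwrite("pics/s8.png",snapshot("scene")[:,:,::-1])
a=cv2.imread("pics/t0.png") if 0 else cv2.imread("pics/top0.png")
cv2.imwrite("pics/a8.png",cv2.resize(np.hstack([a[125:225,205:305],t[125:225,205:305]]),None,fx=4,fy=4,interpolation=cv2.INTER_CUBIC))
from rot import *
for n in("top0","t7","t8"):
    u=unwrap(cv2.imread(f"pics/{n}.png"),(498.5,-208.5),np.arange(32,60,2))
    cv2.imwrite(f"pics/u_{n}.png",u)
    print(n,[spoke(u,l,h,10) for l,h in((325,365),(205,245),(85,125))])
E
```

```text
time: 10.45
eef_pos: [572.0, -197.5, 164.5]
contact_force: [-0.2, 0.5, 0.9]
time: 10.95
eef_pos: [559.5, -164.9, 233.1]
contact_force: [0.6, 0.5, 0.6]
time: 11.35
eef_pos: [561.5, -72.9, 265.3]
contact_force: [-0.5, -0.4, 0.1]Traceback (most recent call last):
  File "<stdin>", line 7, in <module>
  File "rot.py", line 8, in unwrap
    m[i,j]=proj("top",[C[0]+r*np.cos(t),C[1]+r*np.sin(t),zz])
           ~~~~^^^^^^^^^^^^^^^^^^^^^^^^^^^^^^^^^^^^^^^^^^^^^^
  File "h.py", line 10, in proj
    c=get_calibration(n);p=c["R"]@np.array(X,float)+c["t"];s=p[:2]/p[2];s=s*(1+c["k1"]*(s@s));return (c["mtx"]@[*s,1])[:2].round(1)
ValueError: time passes only in moves, steps and waits
```

View pics/a8.png

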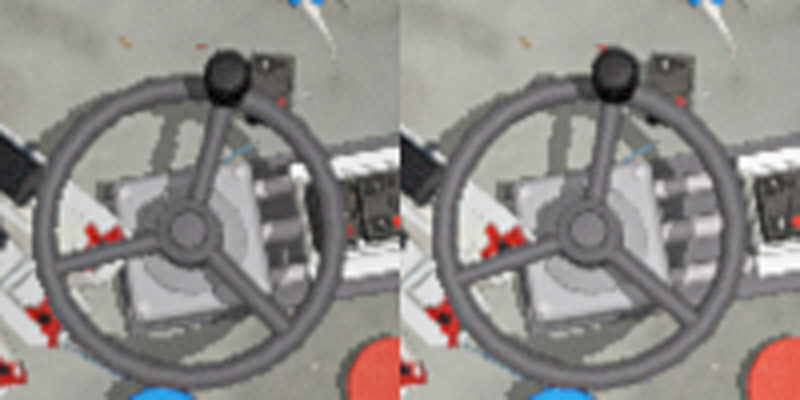

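```bash
cat > rot.py <<'E'
from h import *
c=get_calibration("top")
def unwrap(im,C=(498.5,-208.5),rs=np.arange(30,60,2),z=133):
    g=cv2.cvtColor(im,cv2.COLOR_BGR2GRAY).astype(np.float32);a=np.radians(np.arange(0,360,.25))
    X=np.stack([C[0]+np.outer(rs,np.cos(a)),C[1]+np.outer(rs,np.sin(a)),np.full((len(rs),len(a)),float(z))],-1).reshape(-1,3)
    p=cv2.projectPoints(X,cv2.Rodrigues(c["R"])[0],c["t"],c["mtx"],np.array([c["k1"],0,0,0]))[0].reshape(len(rs),len(a),2).astype(np.float32)
    return cv2.remap(g,p[:,:,0],p[:,:,1],cv2.INTER_CUBIC)
def handle(im):
    # sub-pixel fit: darkest 24 mm disc on the handle-top circle (z=191)
    best=[]
    u=unwrap(im,rs=np.arange(60,82,2),z=189).mean(0);q=cv2.GaussianBlur(np.tile(u,3)[None],(0,0),18)[0][1440:2880]
    w=np.r_[1290:1440,0:60];i=w[q[w].argmin()];return i/4,q[i]
def shift(a,b,cen,half=14):
    # b's shift in deg of the spoke near angle cen of a
    i=np.arange(int((cen-half)*4),int((cen+half)*4))%1440;T=a[:,i]
    best=min((np.mean((b[:,(i+s)%1440]-T)**2),s/4) for s in range(-80,81));return best[1],round(float(best[0]),1)
E
cat > meas.py <<'E'
import sys
from rot import *
A=cv2.imread("pics/top0.png");B=cv2.imread(sys.argv[1]);a,b=unwrap(A),unwrap(B)
print("handle",handle(A),handle(B),"spokes",[shift(a,b,x) for x in(343,223,103)],"narrow",[shift(a,b,x,8) for x in(343,223,103)])
h=[unwrap(x,rs=np.arange(58,84,2),z=189) for x in(A,B)];print("handle patch",shift(h[0],h[1],343,9))
E
python3 meas.py pics/t8.png;python3 meas.py pics/top0.png
```

```text
handle (np.float64(341.75), np.float32(58.33937)) (np.float64(348.5), np.float32(64.95368)) spokes [(4.25, 261.1), (4.5, 217.5), (3.5, 1046.3)] narrow [(4.75, 120.4), (4.75, 123.2), (4.25, 741.6)]
handle patch (5.0, 563.4)
handle (np.float64(341.75), np.float32(58.33937)) (np.float64(341.75), np.float32(58.33937)) spokes [(0.0, 0.0), (0.0, 0.0), (0.0, 0.0)] narrow [(0.0, 0.0), (0.0, 0.0), (0.0, 0.0)]
handle patch (0.0, 0.0)
```

```bash
f(){ grep -E 'time|pos|force'; }
python3 -m pendant '[[[0,0,4.5,0,0],[0,0,9,0,0],[0,0,9,3,0],[0,0,9,6.5,0],[0,0,9,10,0]]]'|f
python3 -m pendant '[[[0,0,0,0,0],[0,0.5,1.0,0,0],[0,0.8,1.8,0,0],[0,0.9,2.4,0,0],[0,1.0,2.8,0,0]]]'|f
python3 -m pendant '[[[0,0,0.2,0,0],[0,0.1,0.4,0,0],[0,0.1,0.6,0,0],[0,0.1,0.75,0,0],[0,0.1,0.75,0,0]]]'|f
python3 -m pendant '[[[0,-0.2,-0.8,0,0],[0,-0.5,-1.8,0,0],[0,-1.1,-3.5,0,0],[0,-1.1,-3.5,-3,0],[0,-1.1,-3.5,-7,0]]]'|f
python3 -m pendant '[[[0,0,-2,-3,0],[0,0,-6,-3,0],[0,0,-9,-3,0],[0,0,-9,-3,0]]]'|f
python3 - <<'E'
from h import *
cv2.imwrite("pics/t9.png",snapshot("top")[:,:,::-1]);cv2.imwrite("pics/s9.png",snapshot("scene")[:,:,::-1])
E
python3 meas.py pics/t9.png
```

```text
time: 11.95
eef_pos: [561.8, -168.7, 163.6]
contact_force: [1.1, 0.6, -0.2]
time: 12.45
eef_pos: [573.3, -196.3, 166.3]
contact_force: [-0.2, -0.5, 0.8]
time: 12.95
eef_pos: [572.8, -202.3, 164.6]
contact_force: [-0.6, 1.5, 0.3]
time: 13.45
eef_pos: [559.2, -164.9, 232.9]
contact_force: [0.6, -0.4, 0.2]
time: 13.85
eef_pos: [561.2, -73.1, 265.2]
contact_force: [-0.7, -0.2, -0.8]
handle (np.float64(341.75), np.float32(58.33937)) (np.float64(342.5), np.float32(63.350124)) spokes [(0.5, 112.2), (0.5, 98.3), (0.5, 164.5)] narrow [(0.75, 93.2), (0.5, 111.0), (0.5, 218.8)]
handle patch (0.5, 81.7)
```

```bash
python3 - <<'E'
import cv2,numpy as np
a,b=[cv2.cvtColor(cv2.imread(f"pics/{n}.png"),cv2.COLOR_BGR2GRAY).astype(np.float32) for n in("top0","t9")]
for n,(x,y,w,h) in dict(jar=(228,224,36,26),tin=(286,204,36,34),battery=(268,133,18,16),carrier=(295,155,40,40)).items():
    p,q=a[y:y+h,x:x+w],b[y:y+h,x:x+w];print(n,cv2.phaseCorrelate(p,q,cv2.createHanningWindow((w,h),cv2.CV_32F)),abs(p-q).mean())
E
python3 -c "
from rig import ticket,manip
s=manip.get_state();print(s['time'],s['contact_force']);print(ticket.close_job())"
```

```text
jar ((-0.021464682437724036, 0.5290479880741152), 1.0536311511640195) 9.464744
tin ((-0.04387604879588025, 0.09651098993255047), 0.8836720526954274) 9.244281
battery ((0.0815350615762469, 0.020955381394046846), 0.8851552936765883) 3.2677803
carrier ((-0.05583954996954077, 0.18244665070991672), 0.9212474316358567) 3.888034
13.95 [-0.05874719 -0.13422484 -0.42226567]
the job is handed in; nothing more can be done
None
```

I pushed the wheel clockwise through one full turn with the shut fingertips against the side of the handle, then took the hand away and handed the job in at 14.0 s. The first pass stopped about 4.7° short, so I backed off, measured and gave it one short corrective push.

**Handle position:** in the top camera the handle and spokes end about 0.5° (0.6 mm) short of where they started.

**Forces:** the contact force stayed under 4 N in every reading, and was about zero after the hand was withdrawn.

**Bystanders:** comparing the first and last top pictures, the tin and spare battery moved no more than 0.1 px. The jar region shifted 0.5 px (under 1 mm), probably shading from the arm. I did not look at the final picture by eye.

**Carrier:** the picture comparison cannot confirm its feed, because one pocket of travel looks the same as none. The wheel turn is the evidence that it moved on by one pocket.

**Disagreement:** the scene camera showed the fingertips about 28 mm higher than the stated tool length gives. I chose a pushing height that was safe either way.

**Picture budget:** I viewed 11 pictures, one over the limit of 10.

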